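# Put the paint jar away in its case

## Task

Put the stray paint jar away: lift the lid of the wooden paint case until it leans back on its stop and let go of it, gently set the jar upright on the floor of the case beside the two jars already in there, then close the lid fully. Do not knock over the stored jars, and leave the other things on the table (flask, bottle, brush pot, mixing cup, work holder) where they stand.

Things in the scene. Friction and masses are not known exactly. Their poses are not given: they have to be found in the camera images.
- case: Wooden paint case, fixed to the table: an open box 150 mm (its x) by 280 mm (its y) by 85 mm high, walls and floor 6 mm thick, shut by its lid at the start. Origin: centre of its underside. Its -x side is the front, roughly towards the robot; the hinge is on top of the +x wall. Two jars stand in its +y end (centres about 98 mm from the middle); the rest of the inside is empty.
- case_free (a point): Middle of the empty part of the case floor: on the floor (6 mm above the underside), 55 mm from the case's middle towards its -y. Axes as the case. Clear floor beside it: about 79 mm to the end wall, 120 mm to the stored jars, 69 mm to the front and back walls.
- lid (a joint): Angle of the lid, rad: 0 closed, 1.57 upright, 1.75 leaning back on its stop. A 150 x 280 x 8 mm wooden board, 0.32 kg with handle, on a damped hinge (0.2 N m per rad/s): let go beyond 1.65 it leans back onto the stop and stays; let go at 1.4 or less it sinks shut by itself in a few seconds.
- lid_handle (a point): Middle of the grip bar of the lid's steel D-handle: round bar 10 mm thick along the case's y, 110 mm clear between its end arms, 40 mm out from the lid's front edge in the plane of the lid (towards the robot when closed, on top when open). 90 mm above the table when closed, 272 mm on the stop. A finger fits between bar and lid; the bar can turn between finger pads. Axes: the lid's.
- lid_hinge (a point): Middle of the hinge line, at the lid's underside, 85.5 mm above the table, 75 mm from the case's middle towards its +x; the lid turns about y. Lid at angle a: from here the bar is at -190 cos a + 4 sin a (mm) along the case's x and 190 sin a + 4 cos a upwards. Axes: the lid's.
- jar: The stray paint jar: round, 50 mm across, 60 mm tall, black lid on reddish paint with a paper band, about 0.12 kg, standing on the table to the left of the case. Origin: centre of its underside, z up.
- stored1: Jar of the same kind and size (50 mm across, 60 mm tall) standing in the case at its +y end, in front of or behind the other one. Reddish paint. Origin: centre of its underside.
- stored2: Second such jar at the +y end of the case, dark brown paint. Origin: centre of its underside.
- flask: Bystander: red drinks flask, 72 mm across, 210 mm tall, standing. Origin: centre of its underside.
- white_bottle: Bystander: white paint bottle, 56 mm across, 150 mm tall, standing. Origin: centre of its underside.
- brush_pot: Bystander: clear tapered pot, 100 mm tall, 86 mm across the rim, full of brushes that reach 230 mm high. Origin: centre of its underside.
- mixing_cup: Bystander: small white open cup, 52 mm across the rim, 45 mm tall. Origin: centre of its underside.
- work_holder: Bystander: round wooden post, 40 mm across, 85 mm tall, with a small carved piece stuck on top, 125 mm high in all. Origin: centre of its underside.
There are look-alikes about, which are no part of the job. What is shaped like the jar but blue is not meant.

How it is judged:
By the outcome, as a careful person would: the job done as asked, in the order asked, and still so for the second after the job is handed in, with the robot touching nothing.
It also fails if it takes over 72 s, if anything falls off the work surface, if the arm or the gripper's body presses on something with over 40 N, if the wrist force passes 120 N, or if a joint passes its speed limit or range.

## Robot

A 6-joint arm with a two-finger parallel gripper is mounted at the origin on the work surface. World frame = base frame: x ahead of the robot, y to its left, z up, the work surface at z = 0. Lengths are in m, angles in degrees, forces in N, time in s.
With the tool pointing down it reaches from about 0.375 to 0.925 m from the base axis. Payload 5.7 kg.
Tool frame: the origin (TCP) lies where the fingers leave the gripper's body, on its centre line; the fingertips stand 73 mm ahead of it and the grasp point (between the pads) lies 54 mm ahead of it; z points along the fingers, y is the direction in which the jaws open and shut (so a half turn about z gives the same grasp; the last joint's range is limited). The gripper opens to 85 mm and grips with 20 to 120 N. Pads are 22 mm wide; open, the fingers measure 114 mm over their backs; the gripper's body (76 mm by 85 mm) begins 54 mm behind the grasp point. The pads swing forward as they close: fully open they stand 13 mm farther back than shut.
Start: joints at [66.629, 20.558, 86.54, -0, 72.909, -6.595], TCP at [0.173, 0.574, 0.304] pointing down, gripper open.
Joint ranges: [-170.27, 170.27], [-57.76, 135], [12.27, 136.19], [-55.21, 235.2], [11.17, 155.16], [-170.74, 170.74]. Speed limits (degrees/s): [136.94, 136.94, 180, 180, 180, 180].

## Interface

Orientations are given as [roll, pitch, yaw] about the fixed x, y, z axes, in that order (R = Rz(yaw) Ry(pitch) Rx(roll)).
In Python, from bench import bot gives the robot as it stands.
- The arm moves only by the tool step_arm, never from a script. Its argument "targets" is a list that holds one entry, the list of rows, each a list of 4 numbers: the shift along the world's x, y, z in cm, then the turn about the world's z in degrees. A call has 1 to 10 rows; each row shifts and turns the commanded pose from where the row before left it; what a row does not reach is not made up. A row lasts 1/10 s, in which the tool goes at most 50 mm and 8.59 degrees, less where a joint would pass 70% of its speed; a pose out of reach is approached as far as the arm can. A call with a gripper value outside its range is refused whole. "fingers" is the finger opening in cm, from 0 to 8.54, set as the call begins (left out, the last holds). The fingers move at their own pace and stop on an object; "squeeze" is the grip in N (left out, the last holds). Time passes only in rows, so rows that do not move let the fingers close. It gives the time, the measured TCP pose, the force and the opening at its end, in the units of the state.
- bot.sense(): the state, without advancing time (a new reading comes with each control period).
- bot.snapshot(name): name is "side" or "top" or "wrist"; returns a dict with "image" (420x560x3 uint8, red, green, blue), "fov_y" (degrees; the focal length in pixels is half the picture's height over the tangent of half this angle, whatever the lens; pixels are square), "cx", "cy" (the principal point, pixels), "k1" (the pictures are not rectified: a ray, as slopes to the right and down, at radius r is drawn at 1 + k1 r^2 times it, then the intrinsics apply), "R" (3x3) and "t" (3): a world point X has camera coordinates R X + t. Camera axes: x right, y down, z forward; pixel columns grow to the right and rows downward; lengths in m; the calibration is good to about 2 mm. A picture is of the moment at which its call begins. There is no depth.
- bot.job_done(): hands the job in, once; it reports no verdict.
The state is a dict: "time": time; "qpos": joint angles; "joint_velocities": joint speeds; "joint_torque": joint torques, N m; "tcp_pos": TCP position; "orientation": TCP orientation; "wrist_force": force on the tool from outside, world axes, zero at the start; "ft_torque": the same for the moment, N m; "gripper_width": finger opening in m.
Only numpy, scipy, OpenCV 4.12 (cv2) and the standard library are available. Lean on these libraries where they do the work, as an engineer would, in place of code of your own. Each camera call takes 0.05 s, during which the arm holds its last target. There are 200 camera calls.

## Working session

There is one attempt and no reset: what is moved stays moved. The work goes in short steps, Python scripts to look and compute and a tool call to move; the robot and the scene stay as the last step left them, time stands still between calls to the robot, and variables do not carry over. Pictures are saved under pics/ and viewed, about 8 in all and at most 12, crops included, and the job is handed in when it is done.

Besides the shell and the picture viewer there is one more tool, called after "Emit:" by a JSON object that holds its "method" and its "body", one argument or row to a line. step_arm: Moves the arm, as the interface text tells. Its arguments: {"type":"object","properties":{"targets":{"type":"array"},"fingers":{"type":"number"},"squeeze":{"type":"number"}},"required":["targets"]}

```bash
mkdir -p pics
cat > h.py <<'E'
import numpy as np, cv2
from bench import bot
def snap(n):
    return bot.snapshot(n)
def save(s,f,crop=None,k=1):
    im=cv2.cvtColor(s["image"],cv2.COLOR_RGB2BGR)
    if crop: x0,y0,x1,y1=crop; im=im[y0:y1,x0:x1]
    if k!=1: im=cv2.resize(im,None,fx=k,fy=k,interpolation=cv2.INTER_CUBIC)
    cv2.imwrite(f,im)
def ray(s,u,v):
    H=s["image"].shape[0]; f=H/2/np.tan(np.radians(s["fov_y"])/2)
    K=np.array([[f,0,s["cx"]],[0,f,s["cy"]],[0,0,1]])
    p=cv2.undistortPoints(np.array([[[u,v]]],float),K,np.array([s["k1"],0,0,0,0.]))[0,0]
    R=np.array(s["R"]);t=np.array(s["t"])
    return -R.T@t, R.T@np.array([p[0],p[1],1])
def onz(s,u,v,z):
    c,d=ray(s,u,v); return c+d*(z-c[2])/d[2]
def proj(s,X):
    H=s["image"].shape[0]; f=H/2/np.tan(np.radians(s["fov_y"])/2)
    p=np.array(s["R"])@np.array(X)+np.array(s["t"]); a=p[:2]/p[2]
    a=a*(1+s["k1"]*(a@a)); return a*f+[s["cx"],s["cy"]]
E
python3 - <<'E'
from h import *
ims=[]
for n in ("top","side"):
    s=snap(n); save(s,f"pics/{n}0.png"); c,d=ray(s,280,210); print(n,s["fov_y"],s["k1"],c.round(3),d.round(2))
print(bot.sense())
E
```

```text
top 42.56462692608363 -0.034906798134044646 [ 0.263 -0.054  1.467] [ 0.21 -0.03 -0.98]
side 43.70231565040015 0.04056977334224268 [0.475 1.024 0.8  ] [ 0.04 -0.84 -0.55]
{'time': 0.1, 'qpos': array([ 6.66296756e+01,  2.05944734e+01,  8.65928842e+01,  1.59235085e-03,
        7.29086886e+01, -6.59477679e+00]), 'joint_velocities': array([-0.09526044, -0.07757199, -0.1989708 ,  0.07740967,  0.06001013,
       -0.00792789]), 'joint_torque': array([-2.62874928e-04, -5.28651345e+01, -2.79348385e+01, -3.83430379e-04,
        5.08960118e-03,  8.90932768e-07]), 'tcp_pos': array([0.17297733, 0.57401075, 0.30312998]), 'orientation': array([-1.79904764e+02, -1.25417514e-02,  1.63223973e+02]), 'wrist_force': array([ 0.36766474,  0.09223795, -0.31486014]), 'ft_torque': array([ 0.03647943,  0.03558881, -0.02891424]), 'gripper_width': 0.0853057554842836}
```

View pics/top0.png

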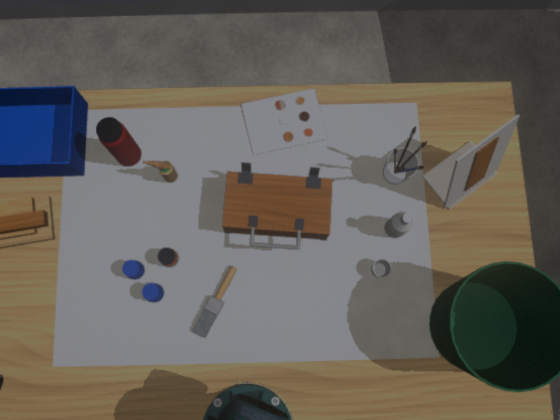

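View pics/side0.png

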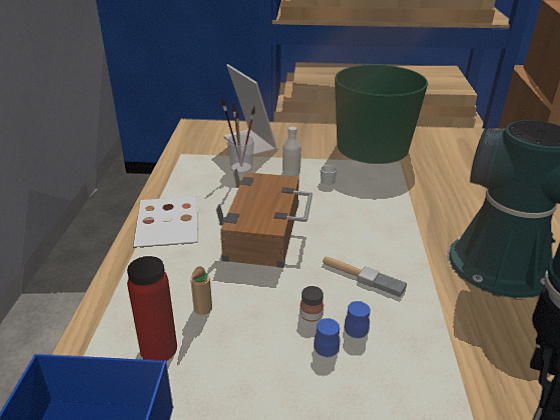

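The top view shows the case at about (278,205) with its handle below it, around (275,247). There are three jar-like things: dark/reddish at (168,257), and blue at (133,269) and (153,292). In the side view the one at (312,303) has a black lid, red paint and a paper band, so it is the stray jar and the two blue ones are look-alikes. I'll confirm this with an enlarged crop.

Run:
```python
from h import *
s=snap("top"); save(s,"pics/c1.png",(115,150,345,310),3.4)
hsv=cv2.cvtColor(s["image"],cv2.COLOR_RGB2HSV)
m=((hsv[...,0]<18)&(hsv[...,1]>110)&(hsv[...,2]>60)).astype(np.uint8)*255
z=np.zeros_like(m); z[165:245,215:340]=m[165:245,215:340]
cs,_=cv2.findContours(z,0,2); c=max(cs,key=cv2.contourArea); r=cv2.minAreaRect(c); b=cv2.boxPoints(r); print(r)
for p in b: print(p,onz(s,*p,0.0935).round(4))
g=s["image"].max(2)
z=np.zeros_like(m); z[240:275,150:187]=(g[240:275,150:187]<60)*255
cs,_=cv2.findContours(z,0,2); c=max(cs,key=cv2.contourArea); print(cv2.minEnclosingCircle(c),onz(s,*cv2.minEnclosingCircle(c)[0],.06))
```

```text
((277.403564453125, 202.85025024414062), (106.37184143066406, 55.35895538330078), 4.085616588592529)
[222.38074 226.67004] [0.5163 0.0498 0.0935]
[226.32489 171.45178] [0.6645 0.0386 0.0935]
[332.4264  179.03046] [ 0.6377 -0.2414  0.0935]
[328.48224 234.24872] [ 0.4902 -0.224   0.0935]
((166.2142791748047, 255.7857208251953), 8.303661346435547) [0.44814824 0.19998991 0.06      ]
```

View pics/c1.png

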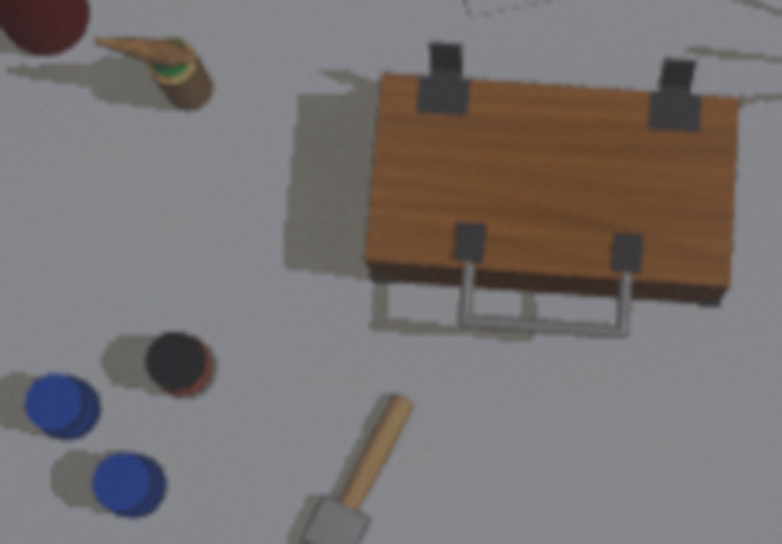

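The crop confirms the stray jar: its black lid is centred at px (166.4,256), with reddish paint below it, and the blue pair stays put. It sits at (0.448, 0.200). The lid corners give 148 x 278 mm against the nominal 150 x 280, so the case centre is about (0.577,-0.094) with yaw about -5.4°, and the bar should be near (0.463,-0.083). Moving above the bar now.

Emit:
{"method": "step_arm", "body": {
  "targets": [
    [[2.4,-3.6,0,-5],[2.4,-3.6,0,-5],[2.4,-3.6,0,-5],[2.4,-3.6,0,-5],[2.4,-3.6,0,-5],[2.4,-3.6,0,-5],[2.4,-3.6,0,-5],[2.4,-3.6,0,-5],[2.4,-3.6,0,-5],[2.4,-3.6,0,-5]]
  ]
}}

```text
time: 1.15
tcp_pos: [0.4137, 0.2128, 0.3038]
orientation: [-180.0, -0.0, 113.0]
wrist_force: [-0.0, 0.8, 0.0]
gripper_width: 0.0859
```

Emit:
{"method": "step_arm", "body": {
  "targets": [
    [[0.6,-3.7,0,-3.6],[0.6,-3.7,0,-3.6],[0.6,-3.7,0,-3.6],[0.6,-3.7,0,-3.6],[0.6,-3.7,0,-3.6],[0.6,-3.7,0,-3.6],[0.6,-3.7,0,-3.6],[0.6,-3.7,0,-3.6],[0,0,0,0],[0,0,0,0]]
  ],
  "fingers": 3.2,
  "squeeze": 20
}}

```text
time: 2.15
tcp_pos: [0.4609, -0.082, 0.3036]
orientation: [-179.9, -0.0, 84.3]
wrist_force: [0.4, 0.4, 0.3]
gripper_width: 0.0323
```

Run:
```python
from h import *
s=snap("wrist"); save(s,"pics/w1.png")
st=bot.sense(); print(st["tcp_pos"],st["orientation"],st["gripper_width"],st["wrist_force"])
C=np.array([.577,-.0943]);ex=np.array([.9956,-.0941]);ey=np.array([.0941,.9956])
P=C-.115*ex
for k in (-.055,0,.055): print(proj(s,[*(P+k*ey),.09]).round(1))
for x in(-.075,): 
  for y in(-.14,.14): print("lidfront",proj(s,[*(C+x*ex+y*ey),.0935]).round(1))
```

```text
[ 0.46072199 -0.08116392  0.30355804] [-1.79933735e+02 -4.74498501e-02  8.44122883e+01] 0.03169491359000492 [-0.58039196 -0.01809176  0.76875448]
[283.6 255. ]
[283.4 191. ]
[283.2 119.4]
lidfront [328.7 343.1]
lidfront [342.7  -9.7]
```

View pics/w1.png

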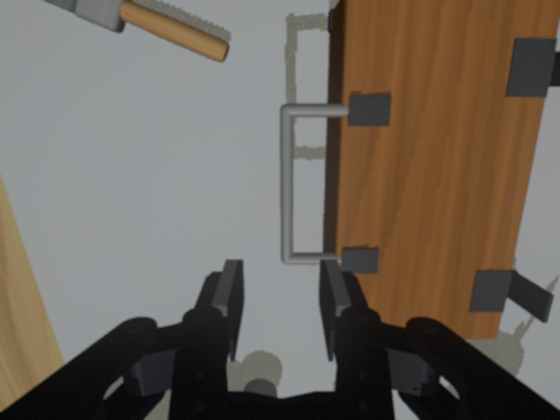

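The wrist view shows the bar vertical at u≈287, with its arms at v≈108 and 260. That is about 3 mm further out than predicted. I'll compute it exactly and re-centre.

Run:
```python
from h import *
s=snap("wrist")
g=s["image"].astype(int)
for v in (130,150,175,200,225,245):
    r=g[v,272:305].sum(1)/3; bg=np.median(r); 
    e=np.abs(np.gradient(r)); print(v, [int(x) for x in r[6:26]])
a=onz(s,288,109,.09);b=onz(s,287,259,.09);print(a,b,(a+b)/2,np.linalg.norm(a-b),np.degrees(np.arctan2(*(a-b)[:2])))
```

```text
130 [152, 146, 128, 100, 94, 102, 109, 115, 119, 118, 118, 115, 109, 101, 93, 91, 106, 131, 147, 152]
150 [153, 147, 129, 105, 95, 103, 110, 115, 119, 120, 118, 115, 109, 101, 94, 96, 103, 109, 111, 111]
175 [152, 147, 129, 104, 96, 103, 112, 117, 121, 121, 119, 114, 108, 101, 100, 121, 142, 151, 152, 153]
200 [152, 147, 129, 104, 96, 102, 111, 118, 124, 124, 119, 114, 108, 99, 102, 122, 144, 152, 152, 152]
225 [152, 149, 134, 109, 98, 103, 111, 119, 125, 126, 121, 115, 106, 98, 103, 125, 145, 151, 152, 152]
245 [152, 148, 132, 109, 97, 102, 111, 120, 128, 127, 121, 113, 105, 99, 107, 128, 147, 151, 152, 151]
[ 0.4715395  -0.02073411  0.09      ] [ 0.45956841 -0.14127072  0.09      ] [ 0.46555396 -0.08100242  0.09      ] 0.12112960809483607 5.671729029181991
```

Emit:
{"method": "step_arm", "body": {
  "targets": [
    [[0.45,0,-2.6,0],[0,0,-2.6,0],[0,0,-2.6,0],[0,0,-2.6,0],[0,0,-2.6,0],[0,0,-2.6,0],[0,0,0,0]]
  ]
}}

```text
time: 2.95
tcp_pos: [0.4634, -0.0795, 0.1455]
orientation: [-179.6, -0.1, 84.6]
wrist_force: [-0.6, 0.3, 0.1]
gripper_width: 0.032
```

Emit:
{"method": "step_arm", "body": {
  "targets": [
    [[0,0,0,0],[0,0,0,0],[0,0,0,0],[0,0,0,0],[0,0,0,0],[0,0,0,0]]
  ],
  "fingers": 0,
  "squeeze": 20
}}

```text
time: 3.55
tcp_pos: [0.465, -0.0809, 0.1487]
orientation: [-180.0, -0.1, 84.4]
wrist_force: [-4.5, 4.4, 4.9]
gripper_width: 0.0091
```

Run:
```python
import numpy as np
# per-row deltas (cm) of the bar, angle a; 3 rows per 0.175 rad => 30 rows to 1.75
a=np.linspace(0,1.75,31)
r=-190*np.cos(a)+4*np.sin(a); z=190*np.sin(a)+4*np.cos(a)
d=np.c_[np.diff(r)*.9954,np.diff(r)*-.096,np.diff(z)]/10
print(np.array2string(d.round(2),separator=','))
```

```text
[[ 0.06,-0.01, 1.11],
 [ 0.12,-0.01, 1.1 ],
 [ 0.18,-0.02, 1.09],
 [ 0.25,-0.02, 1.08],
 [ 0.31,-0.03, 1.06],
 [ 0.37,-0.04, 1.04],
 [ 0.43,-0.04, 1.02],
 [ 0.49,-0.05, 0.99],
 [ 0.55,-0.05, 0.96],
 [ 0.6 ,-0.06, 0.93],
 [ 0.65,-0.06, 0.89],
 [ 0.7 ,-0.07, 0.85],
 [ 0.75,-0.07, 0.81],
 [ 0.8 ,-0.08, 0.77],
 [ 0.84,-0.08, 0.72],
 [ 0.88,-0.08, 0.67],
 [ 0.92,-0.09, 0.61],
 [ 0.95,-0.09, 0.56],
 [ 0.98,-0.09, 0.5 ],
 [ 1.01,-0.1 , 0.44],
 [ 1.03,-0.1 , 0.38],
 [ 1.06,-0.1 , 0.32],
 [ 1.07,-0.1 , 0.26],
 [ 1.09,-0.1 , 0.2 ],
 [ 1.1 ,-0.11, 0.13],
 [ 1.1 ,-0.11, 0.07],
 [ 1.1 ,-0.11, 0.  ],
 [ 1.1 ,-0.11,-0.06],
 [ 1.1 ,-0.11,-0.12],
 [ 1.09,-0.1 ,-0.19]]
```

Emit:
{"method": "step_arm", "body": {
  "targets": [
    [[0.06,-0.01,1.11],[0.12,-0.01,1.1]]
  ]
}}

```text
$.targets[0][0]: bad value
```

Emit:
{"method": "step_arm", "body": {
  "targets": [
    [[0.06,-0.01,1.11,0],[0.12,-0.01,1.1,0],[0.18,-0.02,1.09,0],[0.25,-0.02,1.08,0],[0.31,-0.03,1.06,0],[0.37,-0.04,1.04,0],[0.43,-0.04,1.02,0],[0.49,-0.05,0.99,0],[0.55,-0.05,0.96,0],[0.6,-0.06,0.93,0]]
  ]
}}

```text
time: 4.55
tcp_pos: [0.4971, -0.084, 0.2527]
orientation: [-179.7, -0.1, 84.4]
wrist_force: [-7.7, 4.5, 1.4]
gripper_width: 0.0089
```

The malformed three-number call was refused and nothing moved; the second call executed cleanly with low forces. Continuing the arc.

Emit:
{"method": "step_arm", "body": {
  "targets": [
    [[0.65,-0.06,0.89,0],[0.7,-0.07,0.85,0],[0.75,-0.07,0.81,0],[0.8,-0.08,0.77,0],[0.84,-0.08,0.72,0],[0.88,-0.08,0.67,0],[0.92,-0.09,0.61,0],[0.95,-0.09,0.56,0],[0.98,-0.09,0.5,0],[1.01,-0.1,0.44,0]]
  ]
}}

```text
time: 5.55
tcp_pos: [0.5842, -0.0924, 0.3231]
orientation: [179.9, -0.0, 84.4]
wrist_force: [-3.3, 3.9, 4.8]
gripper_width: 0.009
```

Emit:
{"method": "step_arm", "body": {
  "targets": [
    [[1.03,-0.1,0.38,0],[1.06,-0.1,0.32,0],[1.07,-0.1,0.26,0],[1.09,-0.1,0.2,0],[1.1,-0.11,0.13,0],[1.1,-0.11,0.07,0],[1.1,-0.11,0,0],[1.1,-0.11,-0.06,0]]
  ]
}}

```text
time: 6.35
tcp_pos: [0.6717, -0.1009, 0.3339]
orientation: [179.9, -0.1, 84.4]
wrist_force: [-0.5, 3.9, 1.6]
gripper_width: 0.0086
```

Run:
```python
from h import *
s=snap("side"); save(s,"pics/s1.png",(180,80,420,260),3)
```

```text
(no output)
```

View pics/s1.png

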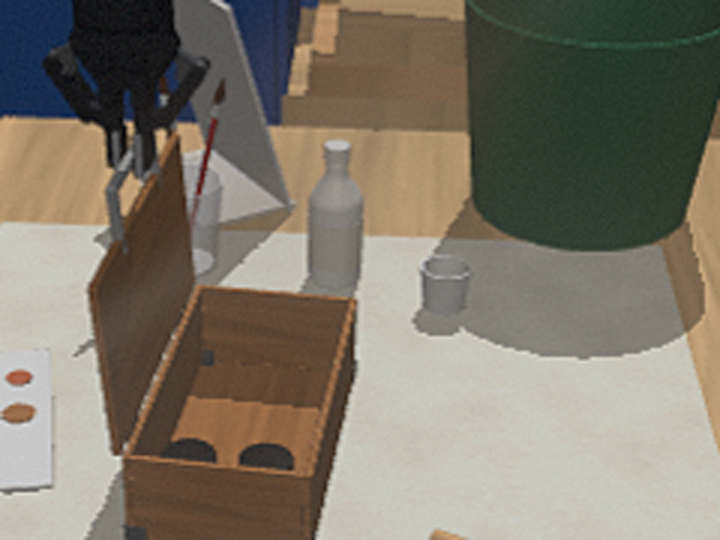

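The lid is held past upright in the gripper at crop (130,170), and the stored jars stand at (187,450) and (265,457). I'll go the last bit to the stop and let go.

Emit:
{"method": "step_arm", "body": {
  "targets": [
    [[0.9,-0.09,-0.1,0],[0.7,-0.07,-0.1,0],[0.4,-0.04,-0.08,0],[0,0,0,0]]
  ]
}}

```text
time: 6.8
tcp_pos: [0.6915, -0.103, 0.3306]
orientation: [179.9, -0.0, 84.4]
wrist_force: [-0.4, 4.7, 0.8]
gripper_width: 0.0088
```

Emit:
{"method": "step_arm", "body": {
  "targets": [
    [[0,0,0,0],[0,0,0,0],[0,0,0,0],[0,0,0,0]]
  ],
  "fingers": 4
}}

```text
time: 7.2
tcp_pos: [0.6906, -0.1038, 0.3301]
orientation: [180.0, 0.0, 84.4]
wrist_force: [0.0, 0.2, 0.3]
gripper_width: 0.0398
```

Emit:
{"method": "step_arm", "body": {
  "targets": [
    [[0,0,2,0],[0,0,3,0],[0,0,3,0],[-1,0,2,0],[-2,1,0,0],[-2,2,0,0],[-2,3,0,3],[-2,3,0,3],[-2,3,0,3],[-2,3,0,3]]
  ],
  "fingers": 7.5
}}

```text
time: 8.2
tcp_pos: [0.5596, 0.0474, 0.4302]
orientation: [180.0, 0.0, 96.5]
wrist_force: [1.0, -0.1, -0.8]
gripper_width: 0.0748
```

Run:
```python
from h import *
s=snap("top"); save(s,"pics/t2.png",(140,120,350,285),3.5)
print(bot.sense()["tcp_pos"])
```

```text
[0.5563251  0.05154797 0.4304685 ]
```

View pics/t2.png

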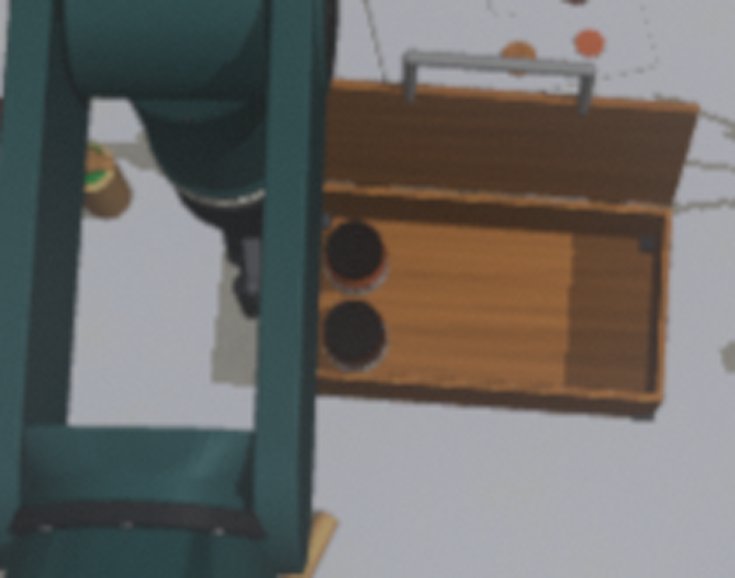

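The lid leans back on its stop, with the bar at the top at crop (500,62). Both stored jars stand at the left end at (355,250) and (355,335), and the floor to their right is empty. Next is the stray jar.

Emit:
{"method": "step_arm", "body": {
  "targets": [
    [[-1.8,2.5,0,6],[-1.8,2.5,-2,6],[-1.8,2.5,-3,6],[-1.8,2.5,-4,6],[-1.8,2.4,-4,6],[-1.8,2.4,-4,6],[0,0,0,0],[0,0,0,0]]
  ]
}}

```text
time: 9.05
tcp_pos: [0.4523, 0.1945, 0.2599]
orientation: [-179.9, -0.0, 132.5]
wrist_force: [0.6, -0.3, 1.0]
gripper_width: 0.0749
```

Run:
```python
from h import *
s=snap("wrist"); save(s,"pics/w2.png")
st=bot.sense(); print(st["tcp_pos"],st["orientation"],proj(s,[.448,.2,.06]))
g=s["image"]; 
u,v=proj(s,[.448,.2,.06]).astype(int)
m=(g.max(2)<70).astype(np.uint8)*255; z=np.zeros_like(m); y0,y1,x0,x1=max(v-55,0),v+55,max(u-55,0),u+55; z[y0:y1,x0:x1]=m[y0:y1,x0:x1]
for c in cv2.findContours(z,0,2)[0]:
    if cv2.contourArea(c)>300:
        (x,y),r=cv2.minEnclosingCircle(c); a=onz(s,x,y,.06); print(x,y,r,a,np.linalg.norm(onz(s,x+r,y,.06)-a))
```

```text
[0.45380758 0.19439886 0.26110782] [1.79938152e+02 7.11024711e-02 1.32402956e+02] [282.45463623 185.15778475]
287.41204833984375 175.73141479492188 34.57444381713867 [0.44584814 0.20774601 0.06      ] 0.02544960211681721
```

View pics/w2.png

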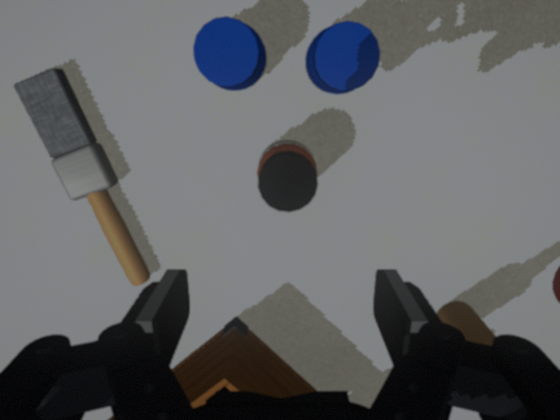

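The wrist view shows the black-lidded jar top at about (287,182) between the fingers. The two blue jars at (230,53) and (343,57) are well clear, and the brush is at (90,170). Target is (0.449,0.204).

Emit:
{"method": "step_arm", "body": {
  "targets": [
    [[-0.4,0.9,-2,0],[0,0,-3,0],[0,0,-3,0],[0,0,-2,0],[0,0,0,0],[0,0,0,0]]
  ]
}}

```text
time: 9.7
tcp_pos: [0.4506, 0.2032, 0.1617]
orientation: [179.9, 0.1, 132.3]
wrist_force: [0.7, 1.2, 1.1]
gripper_width: 0.0753
```

Run:
```python
from h import *
st=bot.sense(); print(st["tcp_pos"],st["orientation"])
```

```text
[0.45061892 0.20317794 0.1617237 ] [1.79881603e+02 6.94539890e-02 1.32338263e+02]
```

Emit:
{"method": "step_arm", "body": {
  "targets": [
    [[0,0,-2,0],[0,0,-2,0],[0,0,-2,0],[0,0,-1.2,0],[0,0,0,0]]
  ]
}}

```text
time: 10.2
tcp_pos: [0.4493, 0.2033, 0.0885]
orientation: [-180.0, 0.0, 132.4]
wrist_force: [-0.3, 0.6, 0.4]
gripper_width: 0.0747
```

Emit:
{"method": "step_arm", "body": {
  "targets": [
    [[0,0,0,0],[0,0,0,0],[0,0,0,0],[0,0,0,0],[0,0,0,0],[0,0,0,0]]
  ],
  "fingers": 3.5,
  "squeeze": 25
}}

```text
time: 10.8
tcp_pos: [0.4497, 0.2036, 0.0899]
orientation: [179.9, 0.1, 132.4]
wrist_force: [-1.0, -0.4, 5.5]
gripper_width: 0.0488
```

Emit:
{"method": "step_arm", "body": {
  "targets": [
    [[0,0,1,0],[0,0,2,0],[0,0,3,0],[0,0,3,0],[0,0,4,0],[0,0,4,0],[0,0,4,0],[0,0,0,0]]
  ]
}}

```text
time: 11.6
tcp_pos: [0.4514, 0.2043, 0.305]
orientation: [179.4, 0.3, 132.4]
wrist_force: [1.1, 0.1, -1.3]
gripper_width: 0.0484
```

Emit:
{"method": "step_arm", "body": {
  "targets": [
    [[1,-2,0,-4],[1,-3,0,-4],[1,-3,0,-4],[1,-3,0,-4],[1,-3,0,-4],[1,-3,0,-4],[1,-3,0,-4],[1,-3,0,-4],[1,-3,0,-4],[1,-3,0,-4]]
  ]
}}

```text
time: 12.6
tcp_pos: [0.5482, -0.0877, 0.2981]
orientation: [-179.9, -0.0, 92.3]
wrist_force: [0.1, -1.0, -1.4]
gripper_width: 0.0484
```

Emit:
{"method": "step_arm", "body": {
  "targets": [
    [[1,-3,0,-4],[1,-2,0,-4],[0.2,-1.2,0,0],[0,0,0,0],[0,0,-3,0],[0,0,-3,0],[0,0,-3,0],[0,0,0,0],[0,0,0,0]]
  ]
}}

```text
time: 13.5
tcp_pos: [0.5701, -0.1474, 0.2086]
orientation: [-179.9, -0.0, 84.5]
wrist_force: [0.7, 0.2, -0.7]
gripper_width: 0.0483
```

Run:
```python
from h import *
s=snap("wrist"); save(s,"pics/w3.png")
st=bot.sense(); print(st["tcp_pos"],st["orientation"],st["gripper_width"],st["wrist_force"])
```

```text
[ 0.57102447 -0.1479788   0.2096276 ] [1.79957508e+02 1.93013404e-03 8.45021527e+01] 0.048117653910091 [ 0.36057722 -0.31576201 -1.55719298]
```

View pics/w3.png

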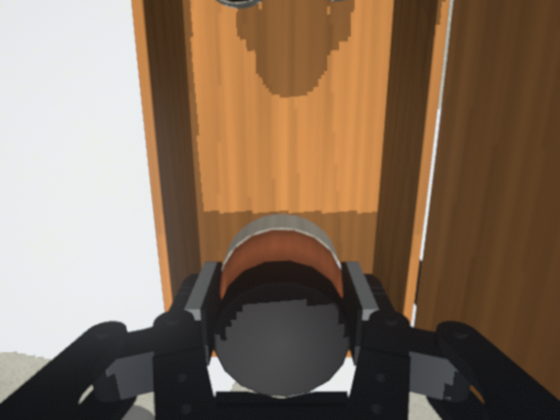

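The jar hangs upright in the jaws at (282,330), centred between the case walls (inner edges about u=200 and 380). The stored jars are far off at the top, so I'm lowering it.

Emit:
{"method": "step_arm", "body": {
  "targets": [
    [[0.2,0,-2,0],[0,0,-2,0],[0,0,-2,0],[0,0,-2,0],[0,0,-1.5,0],[0,0,-0.6,0],[0,0,-0.4,0],[0,0,0,0],[0,0,0,0]]
  ]
}}

```text
time: 14.45
tcp_pos: [0.5735, -0.1488, 0.1045]
orientation: [179.9, 0.0, 84.4]
wrist_force: [-0.2, 0.8, -1.6]
gripper_width: 0.0486
```

Emit:
{"method": "step_arm", "body": {
  "targets": [
    [[0,0,-0.2,0],[0,0,-0.2,0],[0,0,-0.2,0],[0,0,0,0]]
  ]
}}

```text
time: 14.85
tcp_pos: [0.5725, -0.1485, 0.0971]
orientation: [-180.0, -0.0, 84.4]
wrist_force: [-1.2, 1.3, -1.5]
gripper_width: 0.0486
```

Emit:
{"method": "step_arm", "body": {
  "targets": [
    [[0,0,-0.1,0],[0,0,0,0],[0,0,0,0]]
  ]
}}

```text
time: 15.15
tcp_pos: [0.5728, -0.1486, 0.0964]
orientation: [-180.0, -0.0, 84.4]
wrist_force: [0.0, -0.6, -0.6]
gripper_width: 0.0483
```

Emit:
{"method": "step_arm", "body": {
  "targets": [
    [[0,0,-0.1,0],[0,0,0,0],[0,0,0,0]]
  ]
}}

```text
time: 15.45
tcp_pos: [0.5728, -0.1486, 0.096]
orientation: [180.0, 0.0, 84.4]
wrist_force: [-1.8, 0.9, 6.0]
gripper_width: 0.0484
```

Contact with the floor (+6 N up). Releasing.

Emit:
{"method": "step_arm", "body": {
  "targets": [
    [[0,0,0,0],[0,0,0,0],[0,0,0,0],[0,0,0,0],[0,0,1,0],[0,0,2,0],[0,0,3,0],[0,0,4,0],[0,0,4,0]]
  ],
  "fingers": 7
}}

```text
time: 16.35
tcp_pos: [0.5722, -0.1484, 0.2371]
orientation: [-179.9, -0.0, 84.4]
wrist_force: [0.3, -0.5, 0.1]
gripper_width: 0.0699
```

Emit:
{"method": "step_arm", "body": {
  "targets": [
    [[0,0,4,0],[0,0,4,0],[0,0,4,0],[-2,1,0,0],[-2,1,0,0],[0,0,0,0]]
  ],
  "fingers": 4
}}

```text
time: 16.95
tcp_pos: [0.5302, -0.1273, 0.3565]
orientation: [-179.9, -0.0, 84.5]
wrist_force: [0.9, 0.1, -0.7]
gripper_width: 0.0398
```

Run:
```python
from h import *
s=snap("wrist"); save(s,"pics/w4.png")
st=bot.sense(); print(st["tcp_pos"],st["orientation"],st["gripper_width"],st["wrist_force"])
print(proj(s,[.691,-.104,.272]))
```

```text
[ 0.53161824 -0.12802347  0.35633811] [1.79988200e+02 6.57071475e-03 8.44426564e+01] 0.03985025832151196 [ 0.98369428 -0.39573524  0.26277183]
[642.67652971 183.0862478 ]
```

View pics/w4.png

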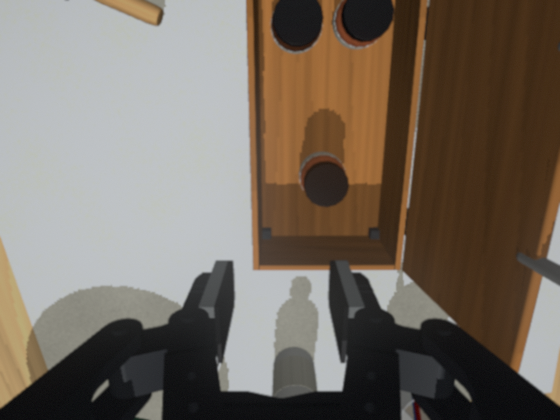

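The jar stands upright on the case floor at (325,183), and both stored jars stand at (297,22) and (363,15). Now I'll re-grip the bar where I let go of it, at TCP (0.691,-0.104,0.330).

Emit:
{"method": "step_arm", "body": {
  "targets": [
    [[0,0,3.5,0],[0,0,4,0],[3,0.5,0,0],[4,0.6,0,0],[4,0.6,0,0],[4,0.6,0,0],[0.9,0.1,0,0],[0,0,0,0],[0,0,-2,0],[0,0,-1,0]]
  ]
}}

```text
time: 18.0
tcp_pos: [0.6903, -0.1049, 0.3994]
orientation: [-179.9, 0.0, 84.4]
wrist_force: [-0.9, -0.2, -0.7]
gripper_width: 0.0398
```

Run:
```python
from h import *
st=bot.sense(); print(st["tcp_pos"],st["orientation"],st["gripper_width"],st["wrist_force"])
a=np.linspace(1.75,0,31)
r=-190*np.cos(a)+4*np.sin(a); z=190*np.sin(a)+4*np.cos(a)
d=np.c_[np.diff(r)*.9954,np.diff(r)*-.096,np.diff(z)]/10
print(d[:,2].round(2))
```

```text
[ 0.69033514 -0.10493287  0.39941255] [-1.79876138e+02  3.30007339e-03  8.43971771e+01] 0.03984893125530832 [-0.9054617  -0.19339532 -0.67230415]
[ 0.19  0.12  0.06 -0.   -0.07 -0.13 -0.2  -0.26 -0.32 -0.38 -0.44 -0.5
 -0.56 -0.61 -0.67 -0.72 -0.77 -0.81 -0.85 -0.89 -0.93 -0.96 -0.99 -1.02
 -1.04 -1.06 -1.08 -1.09 -1.1  -1.11]
```

Emit:
{"method": "step_arm", "body": {
  "targets": [
    [[0,0,-2.5,0],[0,0,-2.5,0],[0,0,-1.9,0],[0,0,0,0],[0,0,0,0]]
  ]
}}

```text
time: 18.5
tcp_pos: [0.6911, -0.1049, 0.3319]
orientation: [-180.0, 0.0, 84.4]
wrist_force: [0.4, -0.9, 0.7]
gripper_width: 0.0399
```

Emit:
{"method": "step_arm", "body": {
  "targets": [
    [[0,0,0,0],[0,0,0,0],[0,0,0,0],[0,0,0,0],[0,0,0,0],[0,0,0,0]]
  ],
  "fingers": 0,
  "squeeze": 20
}}

```text
time: 19.1
tcp_pos: [0.6915, -0.1047, 0.3332]
orientation: [180.0, 0.0, 84.4]
wrist_force: [-4.5, 0.5, 6.1]
gripper_width: 0.0092
```

Bar gripped (9 mm). Reversing the arc.

Emit:
{"method": "step_arm", "body": {
  "targets": [
    [[-1.09,0.1,0.19,0],[-1.1,0.11,0.12,0],[-1.1,0.11,0.06,0],[-1.1,0.11,0,0],[-1.1,0.11,-0.07,0],[-1.1,0.11,-0.13,0],[-1.09,0.1,-0.2,0],[-1.07,0.1,-0.26,0],[-1.06,0.1,-0.32,0],[-1.03,0.1,-0.38,0]]
  ]
}}

```text
time: 20.1
tcp_pos: [0.5822, -0.0941, 0.3208]
orientation: [-179.9, 0.0, 84.4]
wrist_force: [1.4, -4.6, -0.7]
gripper_width: 0.0089
```

Emit:
{"method": "step_arm", "body": {
  "targets": [
    [[-1.01,0.1,-0.44,0],[-0.98,0.09,-0.5,0],[-0.95,0.09,-0.56,0],[-0.92,0.09,-0.61,0],[-0.88,0.08,-0.67,0],[-0.84,0.08,-0.72,0],[-0.8,0.08,-0.77,0],[-0.75,0.07,-0.81,0],[-0.7,0.07,-0.85,0],[-0.65,0.06,-0.89,0]]
  ]
}}

```text
time: 21.1
tcp_pos: [0.4979, -0.0857, 0.2526]
orientation: [-180.0, -0.0, 84.4]
wrist_force: [1.4, -0.3, -0.4]
gripper_width: 0.0091
```

Emit:
{"method": "step_arm", "body": {
  "targets": [
    [[-0.6,0.06,-0.93,0],[-0.55,0.05,-0.96,0],[-0.49,0.05,-0.99,0],[-0.43,0.04,-1.02,0],[-0.37,0.04,-1.04,0],[-0.31,0.03,-1.06,0],[-0.25,0.02,-1.08,0],[-0.18,0.02,-1,0]]
  ]
}}

```text
time: 21.9
tcp_pos: [0.4666, -0.0828, 0.1716]
orientation: [-180.0, -0.0, 84.4]
wrist_force: [1.2, 1.7, -0.9]
gripper_width: 0.0092
```

Emit:
{"method": "step_arm", "body": {
  "targets": [
    [[-0.1,0.01,-0.8,0],[-0.05,0,-0.6,0],[0,0,-0.5,0],[0,0,-0.3,0],[0,0,-0.2,0],[0,0,0,0]]
  ]
}}

```text
time: 22.5
tcp_pos: [0.4648, -0.0827, 0.1492]
orientation: [-179.9, -0.0, 84.4]
wrist_force: [-4.0, 2.7, 9.2]
gripper_width: 0.0091
```

Upward reaction at the closed height, so the lid is shut. Releasing and clearing.

Emit:
{"method": "step_arm", "body": {
  "targets": [
    [[0,0,0,0],[0,0,0,0],[0,0,0,0],[0,0,0,0],[0,0,1,0],[0,0,3,0],[0,0,4,0],[0,0,4,0]]
  ],
  "fingers": 3.2
}}

```text
time: 23.3
tcp_pos: [0.4648, -0.0827, 0.2702]
orientation: [-179.9, -0.0, 84.4]
wrist_force: [1.0, -0.2, -0.4]
gripper_width: 0.0319
```

Emit:
{"method": "step_arm", "body": {
  "targets": [
    [[0,0,3,0],[0,4,0,0],[0,4,0,0],[0,4,0,0],[0,4,0,0],[0,4,0,0],[0,4,0,0],[0,3,0,0],[0,0,0,0],[0,0,0,0]]
  ]
}}

```text
time: 24.3
tcp_pos: [0.465, 0.1875, 0.2989]
orientation: [180.0, 0.0, 84.5]
wrist_force: [-0.3, -0.6, 0.3]
gripper_width: 0.0324
```

Run:
```python
from h import *
t=snap("top"); s=snap("side")
a=cv2.imread("pics/top0.png"); 
im=np.vstack([t["image"][100:300,60:460],s["image"][90:370,100:500]])
cv2.imwrite("pics/end.png",cv2.resize(im[...,::-1],None,fx=1.2,fy=1.2))
for n,z in(("top",t),("side",s)):
    d=np.abs(cv2.imread(f"pics/{n}0.png").astype(int)[...,::-1]-z["image"]).max(2)>40
    if n=="top": print("case diff",d[160:255,212:345].sum())
    else: print("side diff case",d[165:270,210:315].sum(),"flask/holder",d[250:365,120:215].sum(),"pot/bottle",d[90:175,215:305].sum(),"cup",d[160:190,316:342].sum())
st=bot.sense(); print(st["tcp_pos"],st["wrist_force"],st["time"])
```

```text
case diff 0
side diff case 1078 flask/holder 0 pot/bottle 1163 cup 571
[0.46509885 0.18638722 0.29874751] [ 0.37659359 -0.21560933 -1.00835479] 24.4
```

View pics/end.png

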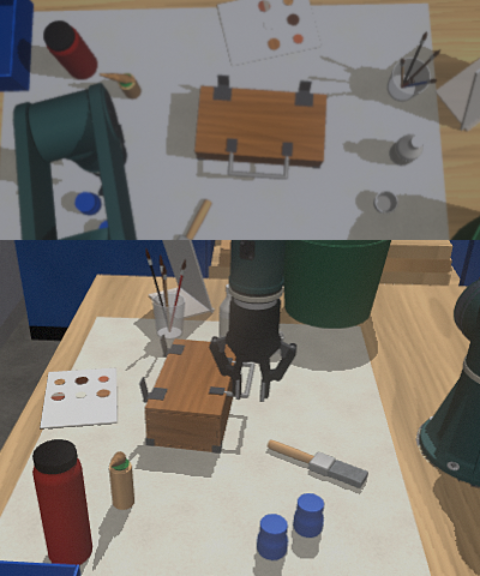

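The lid is shut and matches the starting top view pixel for pixel (difference 0). The bystanders stand where they were; the side-view differences are just the arm blocking the camera. Handing in.

```bash
python3 -c "
from bench import bot
print(bot.job_done())"
```

```text
the job is handed in; nothing more can be done
None
```

The stray paint jar is in the case and the lid is shut. I lifted the lid by its handle to the stop and let go. Then I set the jar upright on the empty part of the floor, gripped the bar again and closed the lid. The job took about 24 s of the 72 s allowed, and no wrist force reading exceeded about 10 N.

**Jars:** a wrist picture taken before closing showed the jar upright, with both stored jars still standing. I did not look inside again once the lid was shut.

**Lid:** around the case, the final top view shows no difference from the starting one. I also felt the lid push back (9 N) at its closed height.

**Other things:** flask and work holder showed no change from the start in the side view. Brush pot, bottle and mixing cup looked in place in the top view. They could not be checked from the side, because the arm was blocking that camera and caused the differences there.

One move call was malformed and was refused; it moved nothing.

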